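# Stow the hanging T-handle key in the spring clip

### The arm

A 6-joint arm with a two-finger parallel gripper is mounted at the origin on the work surface; the furniture and walls round the work are solid. World frame = base frame: x ahead of the robot, y to its left, z up, the work surface at z = 0. Lengths are in mm, angles in rad, forces in N, time in s.
With the tool pointing down it reaches from about 425 to 950 mm from the base axis. Payload 3.5 kg.
Tool frame: the origin (TCP) lies at the very end of the fingers, on their centre line; the grasp point (between the pads) lies 19 mm behind it; z points along the fingers, y is the line along which they close (so a half turn about z gives the same grasp; the last joint's range is limited). The gripper opens to 85 mm and grips with 20 to 120 N. Pads are 22 mm wide; open, the fingers measure 114 mm over their backs; the gripper's body (76 mm by 85 mm) begins 54 mm behind the grasp point. The pads swing forward as they close: fully open they stand 13 mm farther back than shut.
Start: joints at [1.142, 0.286, 1.577, -0, 1.279, -0.15], TCP at [185.725, 648.932, 231.325] pointing down, gripper open.
Joint ranges: [-2.77, 2.77], [-0.9, 2.22], [0.21, 2.48], [-1.53, 4.67], [0.24, 2.81], [-2.84, 2.84]. Speed limits (rad/s): [2.79, 2.79, 3.14, 3.14, 3.14, 3.14].

### API

Orientations are given as a unit quaternion [w, x, y, z].
In Python, from bench import r gives the robot as it stands. The module is installed in compiled form; this text tells all that it offers. Calls block until the motion is done:
- r.move_to(position, orientation): joint-space move of the TCP to a pose.
- r.servo_line(position, rotation=None, v=150): straight line of the TCP; rotation=None keeps the orientation; v is the mean speed in mm/s.
- r.goto_joints(angles): joint-space move.
- r.command_gripper(opening): opening from 0.0 (shut) to 1.0 (fully open); the grip force is fixed at half the most; returns when the fingers have stopped.
- r.wait(seconds).
- r.solve_ik(position, orientation): joint angles nearest the present ones, or None.
- r.get_state(): the state.
- r.read_camera(name): name is "side" or "top"; returns a dict with "color" (400x640x3 uint8, blue, green, red), "z_map" (400x640 float32, mm along the optical axis (not along the pixel's ray), 0 where there is no reading), "intrinsics" (3x3 intrinsics, pixels), "R" (3x3) and "t" (3): a world point X has camera coordinates R X + t. Camera axes: x right, y down, z forward; pixel columns grow to the right and rows downward; lengths in mm; the calibration is good to about 2 mm. A picture is of the moment at which its call begins.
A pose or a line that the arm cannot do raises r.IKError and nothing moves.
- r.close_job(): hands the job in; it is judged then, once.
The state is a dict: "time": time; "qpos": joint angles; "qvel": joint speeds; "joint_torque": joint torques, N m; "tool_pos": TCP position; "orientation": TCP orientation; "ft_force": force on the tool from outside, world axes, zero at the start; "moment": the same for the moment, N m; "opening": opening from 0.0 (shut) to 1.0 (fully open); "gripper_force": force on a finger pad.
Only numpy, scipy, OpenCV 4.12 (cv2) and the standard library are available. Lean on these libraries where they do the work, as an engineer would, in place of code of your own. Each camera call takes 0.05 s, during which the arm holds its last target. There are 200 camera calls.

### The job

Lift the T-handle key up and off the two open hooks it hangs on, and stow it in the spring clip of the other stand: push its crossbar down past the sprung jaw until it sits fully home in both forks with the jaw closed over it and the shank hanging down. Let go of it, and leave the coupler, the big bolt, the spanner and the caliper on the bench where they are.

Things in the scene. Friction and masses are not known exactly. Their poses are not given: they have to be found in the camera images.
- t_key: Loose steel T-handle key, 0.12 to 0.21 kg, hanging in the two hooks. Origin: middle of the crossbar, a round bar 14 mm thick along its y axis, 173 mm long over the end balls (17 mm). A round shank 10 mm thick runs from there along its -z (down), ending in a dark 15 mm socket, lowest point 82 mm below the origin. Either way round is the same.
- hook_stand: Fixed dark stand. Origin on the bench under the hanging bar; z up, y along the bar, x from the hook tips to the uprights. Base plate x -30 to 54, y -75 to 75, 10 mm thick. Two uprights at y = -45 and 45 mm (14 mm wide, x 28 to 40, up to z 116). Between y -38 and 38 it is free except a rail up to z 48 mm.
- hook_seat (a point): Axis of the hanging crossbar, 105 mm above the bench over hook_stand's origin, same axes. The two hooks, 8 mm wire, at y = -45 and 45 mm, have upturned tips on the -x side that reach 16 mm above the bar's axis, so the bar must rise more than 25 mm before it is carried off.
- clip_stand: Fixed stand: grey base plate (x -46 to 38, y -75 to 75, 10 mm thick), two aluminium forks 14 mm wide at y = -45 and 45 mm, dark jaw. Origin on the bench under the seat; z up, y along the bar it takes. Free between y -38 and 38 mm except a hinge shaft on the -x side, up to z 76 mm. Fixed fork walls at x = 8 mm, leaning outwards above z 125 up to z 143; the jaw on the -x side, up to z 130.
- clip_seat (a point): Where the crossbar's middle lies when fully home: 105 mm above the bench over clip_stand's origin, same axes. The slot is 16 mm wide. A bar lowered into the open mouth (at x = 0 to 2 mm) rests on the jaw's noses and the fixed walls about 16 mm higher and does not go in by its own weight.
- clip_jaw (a joint): Angle of the clip's hinged jaw (rad): 0 shut, growing as its two noses (steep lead-in on top, over the forks) swing out to -x; stop at 0.5. Hinge along y at x = -16, z = 71 mm of clip_stand. A spring shuts it. The bar, pushed straight down at its middle with about 7 to 18 N, opens it to about 0.1; it then snaps shut above the bar.
- coupler: Bystander: hydraulic quick coupler standing upright between the stands, 25 mm in diameter, 65 mm tall, origin under its middle. Behind it at the far edge of the bench stands a fixed power post, 525 mm high (world y -0.17 to -0.06, near face at x = 0.64): keep the gripper and wrist clear of it.
- big_bolt: Bystander: black socket-head bolt standing on its head, 24 mm in diameter, 76 mm tall, origin under its middle.
- spanner: Bystander: steel combination spanner lying on the bench at the near left, 258 mm long along its y axis, 37 mm wide, 10 mm thick, origin under its middle.
- caliper: Bystander: digital caliper lying on the bench at the near right, 230 mm long along its y axis, 82 mm wide, 17 mm thick, origin under its middle.
There are look-alikes about, which are no part of the job. What is shaped like the hook_stand but green is not meant.

How it is judged:
By the outcome, as a careful person would: the job done as asked, in the order asked, and still so for the second after the job is handed in, with the robot touching nothing.
It also fails if it takes over 54 s, if anything falls off the work surface, if the arm or the gripper's body presses on something with over 40 N, if the wrist force passes 120 N, or if a joint passes its speed limit or range.

## Working session

There is one attempt and no reset: what is moved stays moved. The work goes in short steps, each a Python script; the robot and the scene stay as the last script left them, time stands still between calls to the robot, and variables do not carry over. Pictures are saved under pics/ and viewed, at most 10 in all, crops included, and the job is handed in when it is done.

```bash
mkdir -p pics; cat > h.py <<'E'
import numpy as np, cv2
from bench import r
def snap(name):
    c=r.read_camera(name); np.savez(f'pics/{name}.npz',**c); return c
def cloud(c):
    z=c['z_map'].astype(float);K=np.array(c['intrinsics']);h,w=z.shape
    u,v=np.meshgrid(np.arange(w),np.arange(h))
    P=np.stack([(u-K[0,2])/K[0,0]*z,(v-K[1,2])/K[1,1]*z,z],-1)
    W=(P-np.array(c['t']))@np.array(c['R'])
    W[z==0]=np.nan
    return W
E
python3 - <<'E'
from h import *
for n in('top','side'):
    c=snap(n); cv2.imwrite(f'pics/{n}0.png',c['color']); print(n,-np.array(c['R']).T@c['t'],np.array(c['R']).round(2).tolist(),c['intrinsics'][0][0])
s=r.get_state();print(s['time'],s['orientation'],s['ft_force'])
E
```

```text
top [ 237.58584388  126.55797751 1283.25341163] [[0.02, -1.0, -0.02], [-1.0, -0.02, -0.1], [0.09, 0.02, -1.0]] 401.24778500089207
side [  36.54932305 -848.97352175  672.05879051] [[0.94, -0.33, -0.02], [-0.18, -0.46, -0.87], [0.28, 0.82, -0.5]] 384.5142400723244
0.1 [-3.12915373e-04  1.38969443e-01  9.90296079e-01 -1.03496636e-03] [-0.28920458 -0.17944555  0.12895301]
```

View pics/top0.png

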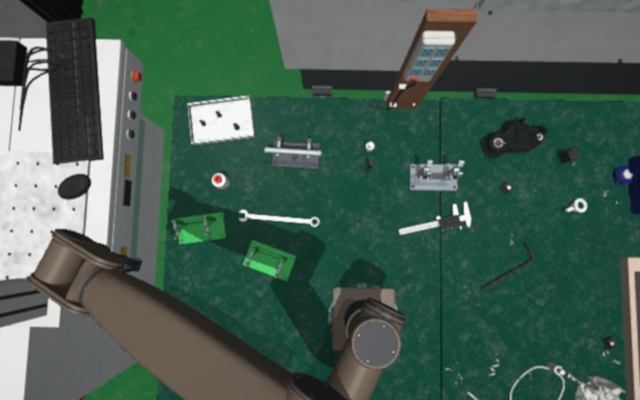

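View pics/side0.png

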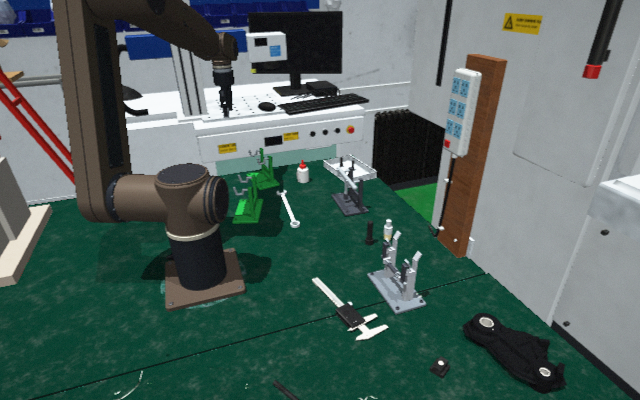

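The top view shows the dark hook_stand with the bar in it at (295,152), the clip_stand at (436,176), the coupler at (370,146), the bolt at (369,165), the spanner at (280,218) and the caliper at (440,220). Three stands have the hook shape: (295,152) dark, and (200,228) and (270,260), both green. The dark one holding the bar fits the description. I'll confirm it in an enlarged crop and measure.

```bash
python3 - <<'E'
from h import *
c=dict(np.load('pics/top.npz'));W=cloud(c);im=c['color']
a=cv2.resize(im[125:205,255:475],None,fx=3.6,fy=3.6,interpolation=cv2.INTER_CUBIC)
s=np.load('pics/side.npz')['color'][150:320,320:440]
b=cv2.resize(s,None,fx=1.7,fy=1.7,interpolation=cv2.INTER_CUBIC)
o=np.zeros((a.shape[0]+b.shape[0],a.shape[1],3),np.uint8);o[:a.shape[0]]=a;o[a.shape[0]:,:b.shape[1]]=b
cv2.imwrite('pics/crop1.png',o);print(o.shape)
hsv=cv2.cvtColor(im,cv2.COLOR_BGR2HSV)
def rect(m):
    p=W[m][:,:2].astype(np.float32);p=p[~np.isnan(p).any(1)];return len(p),cv2.minAreaRect(p),np.nanmedian(W[m][:,2])
box=np.zeros(im.shape[:2],bool);box[130:175,258:330]=1
k=box&(hsv[...,1]<60)&(W[...,2]>88)&(W[...,2]<125);print('bar',rect(k)) 
k2=k&(hsv[...,2]>150);print('bar bright',rect(k2),np.nanmean(W[k2],0))
base=box&(hsv[...,1]<90)&(W[...,2]>3)&(W[...,2]<25);print('hbase',rect(base))
box[:]=0;box[155:200,405:470]=1
k=box&(W[...,2]>3)&(W[...,2]<25)&(hsv[...,1]<90);print('cbase',rect(k))
for lo,hi in((118,150),(70,118)):
    k=box&(W[...,2]>lo)&(W[...,2]<hi);print(lo,W[k].round().astype(int).tolist()[:70])
for u,v in((370,146),(369,165)):print(W[v-1:v+2,u-1:u+2].reshape(-1,3).round()[4])
E
```

```text
(577, 792, 3)
bar (385, ((513.94580078125, 228.20733642578125), (168.3978271484375, 56.58537292480469), 87.58018493652344), np.float64(111.77988997693124))
bar bright (264, ((508.23944091796875, 226.77413940429688), (164.738037109375, 45.30393600463867), 87.58018493652344), np.float64(112.20936985180386)) [504.06719373 226.89481891 112.30855455]
hbase (795, ((522.9972534179688, 236.5406494140625), (192.71389770507812, 137.61444091796875), 87.56266784667969), np.float64(11.123645405327844))
cbase (936, ((451.38385009765625, -221.76248168945312), (109.907470703125, 185.99224853515625), 1.1030728816986084), np.float64(10.600383774000761))
118 [[474, -163, 144], [474, -166, 145], [475, -170, 141], [476, -174, 136], [475, -175, 140], [476, -255, 142], [476, -258, 142], [476, -261, 140], [476, -263, 142], [477, -268, 139], [471, -164, 142], [471, -166, 143], [471, -169, 144], [471, -172, 144], [472, -175, 141], [473, -255, 143], [473, -258, 142], [472, -258, 148], [473, -263, 143], [473, -267, 141], [468, -164, 142], [469, -167, 140], [469, -169, 142], [469, -173, 139], [468, -175, 142], [
[... 1368 characters left out ...]
-172, 97], [459, -175, 97], [465, -253, 74], [463, -252, 87], [462, -254, 91], [461, -256, 95], [460, -257, 100], [461, -261, 98], [461, -264, 97], [461, -266, 99], [460, -163, 73], [458, -163, 84], [456, -163, 98], [456, -166, 98], [455, -167, 104], [456, -172, 96], [456, -174, 99], [462, -253, 74], [461, -255, 79], [459, -254, 92], [457, -254, 100], [458, -257, 99], [458, -260, 99], [457, -262, 102], [458, -266, 99], [457, -163, 73], [455, -163, 84], [453, -164, 95], [453, -165, 100], [450, -164, 116], [450, -167, 116], [450, -171, 113], [450, -173, 116], [450, -176, 115], [459, -253, 73], [457, -253, 83], [455, -253, 94], [455, -255, 97], [455, -257, 99]]
[533.  -8.  69.]
[472.  -4.  78.]
```

View pics/crop1.png

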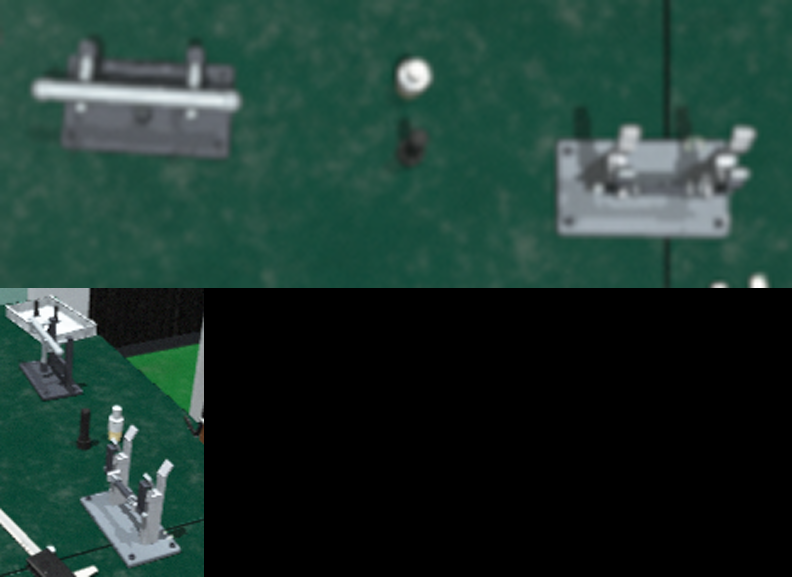

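The crop confirms it: the dark stand on the left carries the bright bar on its two hooks. On the clip stand, the tall leaning forks are on the far (+x) side and the jaw is on the near side. Next I'll refine the bar axis and move above it.

```bash
cat >> h.py <<'E'
def barfit(c,box,zlo,zhi,vmin=150):
    """centre, yaw of a bright bar seen by depth in pixel box (r0,r1,c0,c1): robust line through its upper surface"""
    W=cloud(c);hsv=cv2.cvtColor(c['color'],cv2.COLOR_BGR2HSV);b=np.zeros(W.shape[:2],bool);b[box[0]:box[1],box[2]:box[3]]=1
    m=b&(hsv[...,1]<60)&(hsv[...,2]>vmin)&(W[...,2]>zlo)&(W[...,2]<zhi);p=W[m]
    for _ in range(4):
        vx,vy,x0,y0=cv2.fitLine(p[:,:2].astype(np.float32),cv2.DIST_HUBER,0,.01,.01).ravel()
        d=(p[:,0]-x0)*vy-(p[:,1]-y0)*vx; p=p[abs(d)<9]
    if vy<0: vx,vy=-vx,-vy
    s=(p[:,0]-x0)*vx+(p[:,1]-y0)*vy; mid=(s.min()+s.max())/2
    return np.array([x0+vx*mid,y0+vy*mid,np.median(p[:,2])]),np.arctan2(-vx,vy),s.max()-s.min(),len(p)
def Q(yaw,flip=0):
    a=(np.pi/2+yaw)/2+flip*np.pi/2
    return [0,np.cos(a),np.sin(a),0]   # tool down, fingers close along (cos yaw, sin yaw)
E
python3 - <<'E'
from h import *
from scipy.spatial.transform import Rotation as R
c=dict(np.load('pics/top.npz'));print(barfit(c,(130,175,258,330),100,122))
q=Q(-.04);print(R.from_quat(q[1:]+q[:1]).as_matrix().round(3)[:,1])
for f in(0,1):
    for p in((505,227,200),(505,227,86),(453,-215,200)):print(f,r.solve_ik(p,Q(-.04,f)))
# side view: bar bright pixels
c=dict(np.load('pics/side.npz'));print(barfit(c,(150,215,325,375),95,118))
W=cloud(c);k=np.zeros(W.shape[:2],bool);k[235:310,365:430]=1
for lo,hi in((134,150),(95,112)):
    p=W[k&(W[...,2]>lo)&(W[...,2]<hi)];print(p.round().astype(int).tolist()[:50])
E
```

```text
(array([502.29236387, 227.03201999, 111.96301443]), np.float32(-0.04958899), np.float64(164.79264546673627), 228)
[ 0.999 -0.04   0.   ]
0 [ 2.39180619e-01  4.80389817e-02  1.90658960e+00 -4.44089210e-16
  1.18696407e+00  2.79180619e-01]
0 [ 2.39180619e-01  1.89382079e-01  1.98102322e+00 -4.44089210e-16
  9.71187351e-01  2.79180619e-01]
0 [-6.45740122e-01 -7.28619359e-02  2.02622097e+00 -4.44089210e-16
  1.18823362e+00 -6.05740122e-01]
1 None
1 None
1 [-6.45740122e-01 -7.28619359e-02  2.02622097e+00 -4.44089210e-16
  1.18823362e+00  2.53585253e+00]
(array([497.62993563, 223.39452611, 111.23375973]), np.float32(-0.041195113), np.float64(165.3782876276593), 90)
[[463, -172, 135], [466, -172, 135], [465, -178, 138], [469, -176, 136], [469, -180, 139], [466, -177, 135], [468, -178, 135], [472, -255, 143], [468, -257, 142], [470, -258, 142], [471, -261, 144], [469, -258, 139], [469, -260, 141], [471, -262, 142], [473, -263, 142], [467, -256, 136], [466, -261, 140], [467, -264, 141], [470, -263, 140], [471, -266, 142], [473, -267, 142], [466, -258, 135], [467, -261, 136], [468, -264, 138],
[... 442 characters left out ...]
67, 106], [432, -173, 111], [440, -178, 112], [460, -169, 101], [460, -174, 104], [459, -178, 107], [463, -178, 106], [464, -179, 107], [432, -168, 104], [432, -172, 107], [433, -176, 110], [434, -179, 111], [436, -180, 111], [452, -163, 95], [453, -167, 98], [457, -165, 96], [458, -168, 97], [459, -170, 99], [459, -174, 102], [462, -175, 101], [463, -177, 103], [464, -180, 104], [431, -171, 103], [432, -173, 105], [432, -178, 108], [435, -178, 108], [440, -173, 103], [443, -174, 103], [448, -170, 98], [450, -171, 99], [453, -172, 98], [454, -174, 100], [458, -173, 98], [460, -174, 98], [460, -178, 101], [462, -180, 101], [433, -168, 98], [432, -174, 102], [433, -177, 104], [436, -177, 103]]
```

```bash
python3 - <<'E'
from h import *
q=Q(-.045)
def st(t):
    s=r.get_state();print(t,round(s['time'],2),np.round(s['tool_pos'],1),np.round(s['ft_force'],1),np.round(s['moment'],2),round(s['opening'],3),s['gripper_force'])
r.move_to([501.5,226.7,200],q);st('above')
r.servo_line([501.5,226.7,86],v=120);st('down')
r.command_gripper(0.35);st('half')
c=snap('side');cv2.imwrite('pics/a.png',cv2.resize(c['color'][60:240,270:430],None,fx=3,fy=3,interpolation=cv2.INTER_CUBIC))
E
```

```text
above 2.01 [501.3 227.5 200.2] [-1.2  0.3 -0.2] [-0.   -0.02  0.  ] 1.002 0.0
down 3.11 [502.3 226.9  87. ] [-0.5  0.4  0.2] [0.   0.02 0.03] 0.998 0.0
half 3.68 [501.5 226.7  86. ] [-0.5 -0.2  1.3] [-0.02  0.05  0.01] 0.349 0.0
```

View pics/a.png

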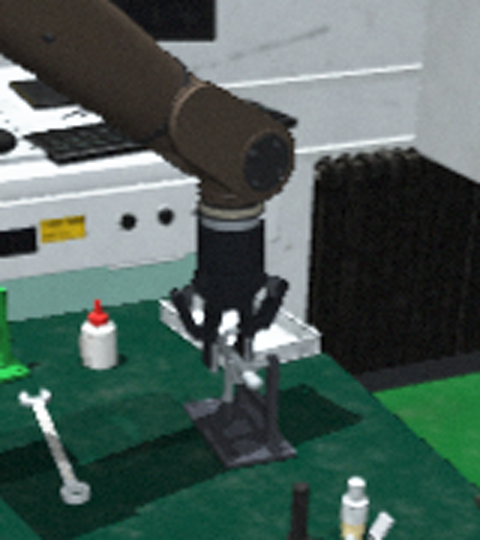

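The crop shows the fingers straddling the bar's middle, at about (240,350), between the two hooks. I'll grip and lift 50 mm first, then carry it over the clip at height.

```bash
cat >> h.py <<'E'
def st(t):
    s=r.get_state();print(t,round(s['time'],2),np.round(s['tool_pos'],1),np.round(s['ft_force'],1),np.round(s['moment'],2),round(s['opening'],3),s['gripper_force']);return s
E
python3 - <<'E'
from h import *
r.command_gripper(0.0);st('grip')
r.servo_line([501.5,226.7,140],v=80);st('up')
r.servo_line([501.5,226.7,240],v=150);st('up2')
c=snap('top');cv2.imwrite('pics/b.png',c['color'])
r.servo_line([453,-215,240],Q(.017),v=200);st('over')
c=snap('top');a=c['color'][110:240,360:520]
d=snap('side');b=d['color'][150:330,310:470]
o=np.hstack([cv2.resize(a,(400,325)),cv2.resize(b,(356,400))[:325]]) 
cv2.imwrite('pics/c.png',o)
W=cloud(c);m=np.zeros(W.shape[:2],bool);m[130:210,380:500]=1
print(barfit(c,(130,215,385,490),245,285,110))
E
```

```text
grip 4.03 [502.  226.7  86.2] [ 1.8  0.  -0.7] [-0.02 -0.22 -0.04] 0.141 58.38148355484009
up 4.86 [501.1 226.6 139.6] [-0.2  0.9 -2.8] [ 0.02 -0.03  0.07] 0.146 58.4374076128006
up2 5.67 [500.8 226.5 238.6] [-0.3  0.3 -1.5] [ 0.02  0.04 -0.03] 0.142 58.43865752220154
over 8.1 [ 453.1 -214.4  240. ] [ 0.5  0.3 -1.9] [0.01 0.   0.02] 0.142 58.43929588794708Traceback (most recent call last):
  File "<stdin>", line 12, in <module>
  File "h.py", line 17, in barfit
    vx,vy,x0,y0=cv2.fitLine(p[:,:2].astype(np.float32),cv2.DIST_HUBER,0,.01,.01).ravel()
                ~~~~~~~~~~~^^^^^^^^^^^^^^^^^^^^^^^^^^^^^^^^^^^^^^^^^^^^^^^^^^^^^
cv2.error: OpenCV(4.12.0) /io/opencv/modules/imgproc/src/linefit.cpp:50: error: (-215:Assertion failed) count > 0 in function 'fitLine2D_wods'
```

View pics/c.png

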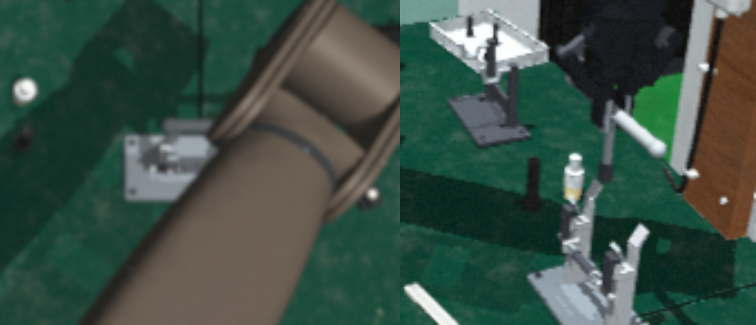

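The side view shows the key held level at (635,130) with the shank hanging down, above the clip forks at (570,210) and (630,250). The arm hides the top view, so I'll check the held bar with side depth and then lower it to just above the mouth.

```bash
python3 - <<'E'
from h import *
d=dict(np.load('pics/side.npz'))
print(barfit(d,(150,260,385,450),245,285,110))
r.servo_line([453.5,-215,150],v=150);r.servo_line([453.5,-215,112],v=60);st('pre')
d=snap('side')
print(barfit(d,(200,310,370,450),126,145,110))
cv2.imwrite('pics/d.png',cv2.resize(d['color'][180:320,350:450],None,fx=4,fy=4,interpolation=cv2.INTER_CUBIC))
E
```

```text
(array([ 447.41727135, -262.43127652,  263.72213667]), np.float32(0.08128997), np.float64(78.4130583404175), 183)
pre 9.73 [ 453.7 -215.1  112.1] [ 1.  -0.8 -0.9] [-0.09 -0.08 -0.01] 0.138 58.38931202888489
(array([ 448.84034735, -263.09747924,  136.18768586]), np.float32(0.03424163), np.float64(77.4940528257665), 168)
```

View pics/d.png

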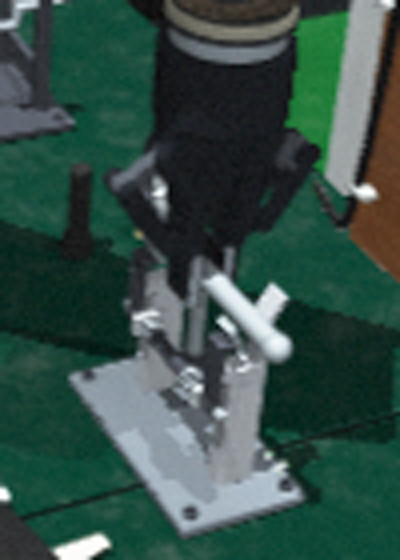

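The bar sits in the mouth, with the near fork's leaning tip behind it at (272,300) and the jaw in front at (215,350). I'll push down in steps, watching the force.

```bash
python3 - <<'E'
from h import *
for z in(106,102,99,96,93,90,88,86,85):
    r.servo_line([453.5,-215,z],v=30);s=st(z)
    f=np.array(s['ft_force'])
    if np.linalg.norm(f)>45: print('stop');break
d=snap('side');print(barfit(d,(200,310,370,450),95,125,110))
cv2.imwrite('pics/e.png',cv2.resize(d['color'][180:320,350:450],None,fx=4,fy=4,interpolation=cv2.INTER_CUBIC))
E
```

```text
106 10.13 [ 453.9 -215.2  106.2] [ 0.6 -0.9 -1.4] [-0.01 -0.26 -0.07] 0.142 58.43014061450958
102 10.42 [ 454.4 -215.5  102.7] [ 3.6 -0.5  1.1] [-0.05 -0.5  -0.05] 0.142 58.73137414455414
99 10.67 [ 454.6 -215.7   99.9] [ 4.4 -1.1  4.2] [-0.09 -0.73 -0.01] 0.14 59.11599397659302
96 10.92 [ 453.1 -214.8   95.3] [ 4.3 -1.4 -0.1] [-0.11 -0.68 -0.11] 0.142 58.70390832424164
93 11.17 [ 452.4 -214.3   91.6] [ 3.2 -0.9 -3.6] [-0.11 -0.58 -0.1 ] 0.139 58.42967391014099
90 11.42 [ 452.3 -214.4   88.7] [ 2.7 -0.6 -5.6] [-0.12 -0.39 -0.07] 0.138 58.381032943725586
88 11.67 [ 452.7 -214.6   87.2] [ 2.2 -0.1 -6.9] [-0.11 -0.27 -0.02] 0.141 58.38661730289459
86 11.92 [ 453.3 -215.1   86.4] [-0.6  0.9  0.3] [0.07 0.13 0.06] 0.137 58.754616379737854
85 12.17 [ 453.4 -215.1   86.3] [-2.5  2.3  5.2] [0.28 0.58 0.03] 0.143 59.64710712432861
(array([ 447.87863318, -263.38017574,  109.74807866]), np.float32(0.033607796), np.float64(77.53024597462914), 128)
```

View pics/e.png

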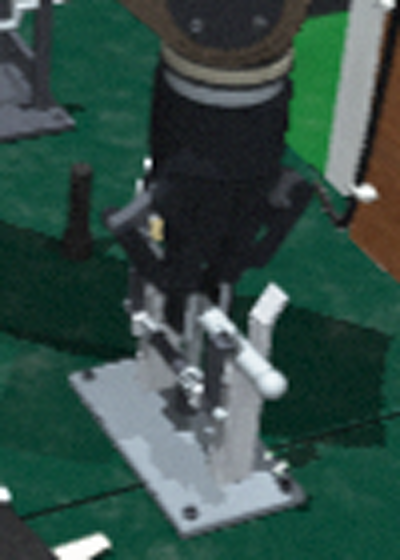

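The force rose, then dropped at the snap-through (z about 97), and it bottomed out at z 86.3. The bar is now below the jaw noses, with its near end at (270,383). One slightly firmer press to be sure it's home, then release and retreat.

```bash
python3 - <<'E'
from h import *
r.servo_line([453.5,-215,83],v=20);st('press')
r.servo_line([453.5,-215,86],v=20);st('ease')
r.command_gripper(0.7);st('open')
r.servo_line([453.5,-215,240],v=120);st('up')
r.move_to([440,60,330],Q(.017));st('away')
d=snap('side');c=snap('top')
print(barfit(d,(200,310,370,450),95,122,110));print(barfit(c,(155,200,400,475),100,118,140))
W=cloud(c);b=np.zeros(W.shape[:2],bool);b[155:200,405:470]=1
k=b&(W[...,2]>112)&(W[...,2]<133);print(W[k][W[k][:,0]<458].round().astype(int).tolist()[:40])
o=np.hstack([cv2.resize(d['color'][200:320,350:450],(400,480),interpolation=cv2.INTER_CUBIC),cv2.resize(c['color'][140:212,400:460+0],(400,480),interpolation=cv2.INTER_CUBIC)])
cv2.imwrite('pics/f.png',o)
cv2.imwrite('pics/g.png',c['color'])
E
```

```text
press 12.47 [ 453.4 -215.2   86.1] [-7.7  4.9 17. ] [0.71 1.16 0.  ] 0.142 60.654324889183044
ease 12.77 [ 453.7 -215.2   86.3] [-0.9  0.2  2.3] [0.07 0.09 0.02] 0.143 59.140196442604065
open 13.28 [ 453.5 -215.    85.9] [ 0.5  1.1 -0.4] [ 0.03  0.01 -0.02] 0.699 0.0
up 14.72 [ 453.  -214.7  238.9] [-0.3  0.1 -0.4] [-0.01 -0.01 -0.  ] 0.696 0.0
away 15.83 [440.   59.4 329.2] [ 0.4 -0.1 -0.4] [0.02 0.   0.02] 0.699 0.0
(array([ 447.56426677, -217.27842321,  110.43278421]), np.float32(0.023233486), np.float64(170.26282690966383), 262)
(array([ 453.69576998, -212.25691654,  111.68341273]), np.float32(0.021649674), np.float64(170.16428495230463), 231)
[[455, -130, 114], [455, -132, 114], [455, -135, 115], [456, -138, 113], [456, -148, 112], [456, -159, 114], [457, -180, 113], [456, -184, 117], [457, -194, 113], [457, -206, 113], [456, -214, 117], [457, -218, 113], [457, -223, 115], [457, -226, 113], [458, -235, 112], [458, -238, 113], [458, -241, 112], [457, -243, 114], [452, -129, 115], [452, -132, 118], [452, -138, 116], [453, -150, 113], [453, -153, 112], [453, -155, 116], [453, -159, 113], [453, -162, 114], [453, -165, 114], [453, -168, 113], [453, -171, 113], [453, -176, 115], [454, -183, 113], [453, -184, 117], [453, -187, 117], [454, -197, 113], [454, -200, 113], [454, -206, 114], [454, -209, 112], [454, -220, 116], [454, -223, 113], [454, -236, 118]]
```

View pics/f.png

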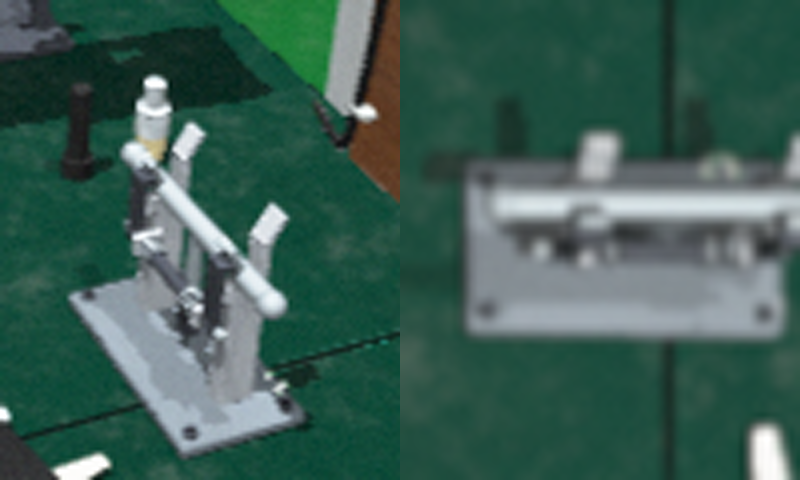

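View pics/g.png

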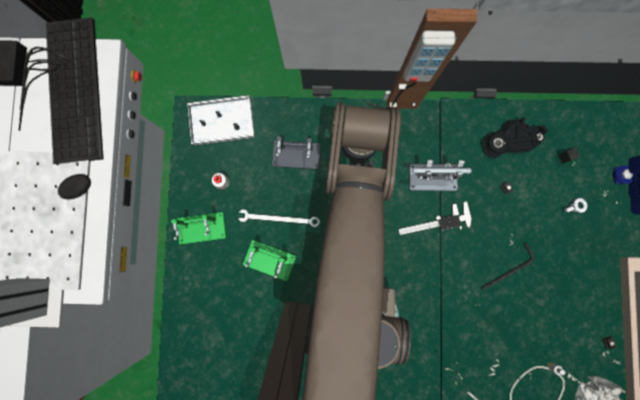

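The bar lies in both forks with the jaw noses over it, at (145,178) and (220,262). Its top is at 111.7 mm, the same as when the axis was at 105 on the hooks. The shank hangs down and the bystanders haven't moved, so I'm handing in.

```bash
python3 -c "
from bench import r
print(r.close_job())"
```

```text
the job is handed in; nothing more can be done
None
```

The T-handle key is in the spring clip, fully home in both forks with the jaw closed over it and the shank hanging down; it is released, the bystanders are where they were, and the job is handed in at about 16 s of the 54 s allowed.

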